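# Close the junction box's click-stop port cap

## Robot

A 6-joint arm with a two-finger parallel gripper is mounted at the origin on the work surface. World frame = base frame: x ahead of the robot, y to its left, z up, the work surface at z = 0. Lengths are in m, angles in rad, forces in N, time in s.
With the tool pointing down it reaches from about 0.325 to 0.775 m from the base axis. Payload 5.5 kg.
Tool frame: the origin (TCP) lies on the centre line of the jaws, within the pads' length; the fingertips stand 25 mm ahead of it and the grasp point (between the pads) lies 6 mm ahead of it (r.tip_reach is the distance from the TCP to the fingertips, in m); z points along the fingers, y is the line along which they close (so a half turn about z gives the same grasp; the last joint's range is limited). The gripper opens to 88 mm and grips with 3 to 60 N. Pads are 20 mm wide; open, the fingers measure 115 mm over their backs; the gripper's body (75 mm by 178 mm) begins 61 mm behind the grasp point.
Start: joints at [-1.238, 0.091, 1.231, -0, 1.82, -0.057], TCP at [0.228, -0.555, 0.248] pointing down, gripper open.
Joint ranges: [-2.87, 2.87], [-0.86, 2.18], [0.17, 2.46], [-1.51, 4.65], [0.06, 2.69], [-2.65, 2.65]. Speed limits (rad/s): [2.57, 2.57, 3.01, 3.14, 3.14, 3.14].

## Interface

Orientations are given as a unit quaternion [w, x, y, z].
In Python, from rig import r, fingers, kinematics, get_state, grab_frame, calibration, close_job gives the robot as it stands. Calls block until the motion is done:
- r.move_pose(position, orientation): joint-space move of the TCP to a pose.
- r.move_straight(position, attitude=None, v=0.15, threshold=None): straight line of the TCP; attitude=None keeps the orientation; v is the mean speed in m/s. With threshold (N) it stops when the force on the tool has changed by that much, and returns True; else False.
- r.goto_joints(angles): joint-space move.
- fingers.move_gripper(opening): finger opening in m; the grip force is fixed at half the most; returns when the fingers have stopped.
- r.wait(seconds).
- kinematics.inverse_kinematics(position, orientation): joint angles nearest the present ones, or None.
- get_state(): the state.
- grab_frame(name): name is "scene" or "top" or "wrist"; returns the picture (420x560x3 uint8, red, green, blue); there is no depth.
- calibration(name): a dict with "vfov" (degrees; the focal length in pixels is half the picture's height over the tangent of half this angle, whatever the lens; pixels are square), "cx", "cy" (the principal point, pixels), "eye" and "rotation" of the camera in the world. Camera axes: x right, y down, z forward; pixel columns grow to the right and rows downward; lengths in m; the calibration is good to about 2 mm. A picture is of the moment at which its call begins: read the wrist's pose just before it. calibration takes no time and is no camera call; for the wrist camera it gives the pose at the moment of the call.
A pose or a line that the arm cannot do raises r.MotionError and nothing moves.
- close_job(): hands the job in; it is judged then, once.
The state is a dict: "clock": time; "joints": joint angles; "qd": joint speeds; "joint_efforts": joint torques, N m; "tool_pos": TCP position; "tcp_rot": TCP orientation; "force": force on the tool from outside, world axes, zero at the start; "moment": the same for the moment, N m; "gripper_width": finger opening in m; "grip_force": force on a finger pad.
Only numpy, scipy, OpenCV 4.12 (cv2) and the standard library are available. Lean on these libraries where they do the work, as an engineer would, in place of code of your own. Each camera call takes 0.05 s, during which the arm holds its last target. There are 200 camera calls.

## Task

The junction box of the solar inverter lies on the hall dresser with its power port not yet sealed. Turn the large winged cap clockwise until it is fully home and its ratchet has clicked over and slipped by at least one full click, then let go. Leave the small winged cap as it is.

Things in the scene. Friction and masses are not known exactly. Their poses are not given: they have to be found in the camera images.
- cap_wing (a point): Point on the turning axis of the large cap: a black ribbed disc (52 mm wide, 12 high) with an upright grey bar (wing) 48 mm long, 14 thick, 30 high across it, on a grey flange 68 mm wide. The point lies mid-wing, 22 mm above the disc, 8 below the wing's top, 110 above the table. x along the wing, y across it, z up; turns with the wing. Stands on a fixed grey-white box 200 x 320 x 60 mm high.
- cap_screw (a joint): How far the large cap's thread ring is screwed in (rad), growing clockwise from above; 1.0 is fully home at its stop. Starts at 0.3 to 0.65 (20 to 40 degrees to go). When home, the white pointer at the cap's foot stands at the white mark on the flange. Turns at 0.05 N m, stays where left, does not sink.
- cap_click (a joint): How far the large cap's shell and wing have slipped clockwise over the thread ring (rad); starts and stays at 0 until the ring is home, then slips at up to 0.15 N m, a click every 20 degrees (0.35 rad), and stays where left. Turning anticlockwise unscrews the ring. One clockwise turn of 70 to 85 degrees in all is enough from any start; more clicks do no harm.
- small_cap (a joint): Angle (rad, clockwise positive, 0 at the start) of the small winged cap, already tight: disc 36 mm, wing 32 x 9 x 18 mm, top 54 mm above the box's lid. Three ports stand in a row on the lid, 100 mm apart, in any order: large cap, this one, and a round cap without a wing (48 mm wide, top 32 mm above the lid). A loose ring nut lies on the lid, 80 mm or more from the row's line.

How it is judged:
On the way, in this order (a step that is already met when the one before it is completed fails the run):
1. the large cap's thread ring is fully home (value of joint cap_screw above 0.95 rad).
2. its shell has slipped over the ratchet by a full click (value of joint cap_click above 0.3 rad), for 0.1 s.
At the end, for the whole second after the job is handed in: The large cap's ring is home (cap_screw above 0.93 rad of 1.0), its shell has slipped at least 0.3 rad (one click) over it and is at rest, and the small winged cap is within 0.17 rad (10 degrees) of where it was (value of joint cap_screw above 0.93 rad and value of joint cap_click above 0.3 rad and velocity of joint cap_click below 0.1 rad/s and value of joint small_cap between -0.17 and 0.17 rad); the robot touches nothing.
It fails at once if the small winged cap is turned by more than 10 degrees (value of joint small_cap above 0.17 rad or value of joint small_cap below -0.17 rad).
It also fails if it takes over 32 s, if anything falls off the work surface, if the arm or the gripper's body presses on something with over 40 N, if the wrist force passes 120 N, or if a joint passes its speed limit or range.

## Working session

There is one attempt and no reset: what is moved stays moved. The work goes in short steps, each a Python script; the robot and the scene stay as the last script left them, time stands still between calls to the robot, and variables do not carry over. Pictures are saved under pics/ and viewed, at most 10 in all, crops included, and the job is handed in when it is done.

```bash
mkdir -p pics; python3 - <<'E'
from rig import *
import cv2,numpy as np
for n in("top","scene"):
    im=grab_frame(n); cv2.imwrite(f"pics/{n}1.png",im[:,:,::-1]); c=calibration(n); print(n,c)
print(get_state()["clock"],r.tip_reach)
E
```

```text
top {'vfov': 50.94405499278389, 'cx': 273.4926209765279, 'cy': 213.34274766070132, 'eye': array([0.55302316, 0.00290443, 0.78909621]), 'rotation': array([-0.00924711,  0.71098316, -0.70197523,  0.04059813])}
scene {'vfov': 57.54986138279386, 'cx': 276.86705811073404, 'cy': 206.20401505433455, 'eye': array([ 1.0738121 , -0.25023579,  0.47930976]), 'rotation': array([-0.41492041,  0.73960236,  0.45567598, -0.27053428])}
0.1 0.025
```

View pics/top1.png

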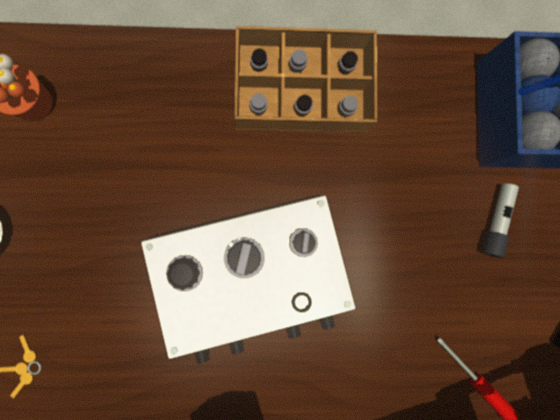

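View pics/scene1.png

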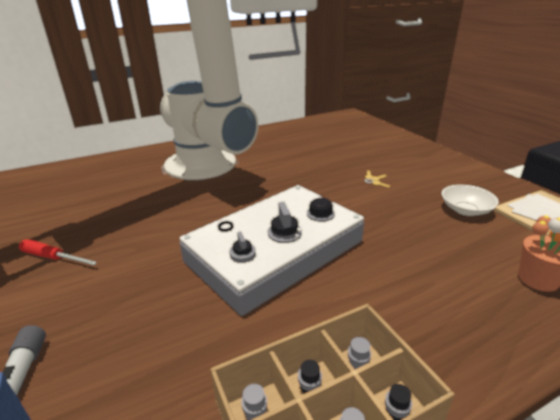

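The large cap is the middle port: about (244,258) in the top view and (285,222) in the scene view. The small cap is at (303,242) top. I'll enlarge both views.

```bash
python3 - <<'E'
import cv2,numpy as np
a=cv2.imread("pics/top1.png")[225:295,210:280]; b=cv2.imread("pics/scene1.png")[190:250,250:320]
f=lambda x:cv2.resize(x,None,fx=5.6,fy=5.6,interpolation=cv2.INTER_CUBIC)
a,b=f(a),f(b); b=cv2.copyMakeBorder(b,0,a.shape[0]-b.shape[0],0,0,cv2.BORDER_CONSTANT)
cv2.imwrite("pics/crop1.png",np.hstack([a,b]))
E
```

```text
(no output)
```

View pics/crop1.png

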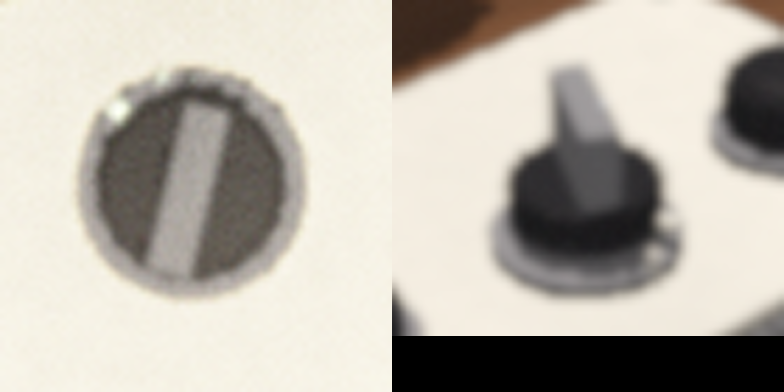

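```bash
cat > h.py <<'E'
from rig import *
import cv2,numpy as np
from scipy.spatial.transform import Rotation as R
def rot(q): return R.from_quat([*q[1:],q[0]])
def ray(c,px,h=420):
    f=h/2/np.tan(np.radians(c["vfov"])/2)
    return rot(c["rotation"]).apply([(px[0]-c["cx"])/f,(px[1]-c["cy"])/f,1])
def tri(views):
    A=np.zeros((3,3));b=np.zeros(3)
    for c,p in views:
        d=ray(c,p);d/=np.linalg.norm(d);P=np.eye(3)-np.outer(d,d);A+=P;b+=P@c["eye"]
    return np.linalg.solve(A,b)
def plane(c,p,z):
    d=ray(c,p);return c["eye"]+d*(z-c["eye"][2])/d[2]
def down(yaw): # tool y axis at heading yaw, z down
    y=np.array([np.cos(yaw),np.sin(yaw),0]);z=np.array([0,0,-1.]);x=np.cross(y,z)
    q=R.from_matrix(np.c_[x,y,z]).as_quat();return np.r_[q[3],q[:3]]
E
python3 - <<'E'
from h import *
t,s=calibration("top"),calibration("scene")
c=tri([(t,(243.75,258.9)),(s,(283.9,208.6))]);print("top centre",c)
a,b=plane(t,(247.1,243.75),c[2]),plane(t,(240.4,274.3),c[2]);print(a,b,np.linalg.norm(a-b))
w=np.arctan2(*(a-b)[1::-1]);print("wing heading",np.degrees(w))
for k in(1,-1):
    yaw=w+k*np.pi/2
    print(k,kinematics.inverse_kinematics([c[0],c[1],.2],down(yaw)))
print(rot(get_state()["tcp_rot"]).as_matrix().round(2))
E
```

```text
top centre [0.53136208 0.01867712 0.11554684]
[0.55385671 0.01294845 0.11554684] [0.50762308 0.02236162 0.11554684] 0.047182166185903936
wing heading -11.508127273181971
1 [-2.88556282e-02 -9.73888389e-02  1.50290538e+00 -4.44089210e-16
  1.73607612e+00 -1.39879724e+00]
-1 [-2.88556282e-02 -9.73888389e-02  1.50290538e+00 -4.44089210e-16
  1.73607612e+00  1.74279541e+00]
[[ 0.93  0.38 -0.  ]
 [ 0.38 -0.93  0.  ]
 [ 0.   -0.   -1.  ]]
```

```bash
python3 - <<'E'
from h import *
r.move_pose([.5307,.0177,.22],down(np.radians(78.5)))
fingers.move_gripper(.05)
c=calibration("wrist");im=grab_frame("wrist");cv2.imwrite("pics/w1.png",im[:,:,::-1]);print(c,get_state()["clock"],get_state()["tool_pos"])
import json;json.dump({k:np.array(v).tolist() for k,v in c.items()},open("w1.json","w"))
E
```

```text
{'vfov': 65.72748506423487, 'cx': 276.61160569684273, 'cy': 207.63498954617822, 'eye': array([0.46136   , 0.03253145, 0.35608988]), 'rotation': array([0.10177812, 0.76767653, 0.62719658, 0.08329719])} 3.2083 [0.53069648 0.01775724 0.22001513]
```

View pics/w1.png

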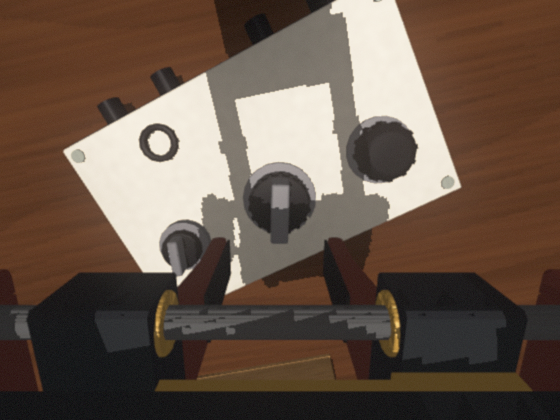

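The wing stands at column 280, about rows 187–243, upright in the image and centred between the fingertips at about columns 222 and 330. I'll take one enlarged crop to get the top face.

```bash
python3 - <<'E'
import cv2
a=cv2.imread("pics/w1.png")[155:255,230:330]
cv2.imwrite("pics/w1c.png",cv2.resize(a,None,fx=6,fy=6,interpolation=cv2.INTER_CUBIC))
E
```

```text
(no output)
```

View pics/w1c.png

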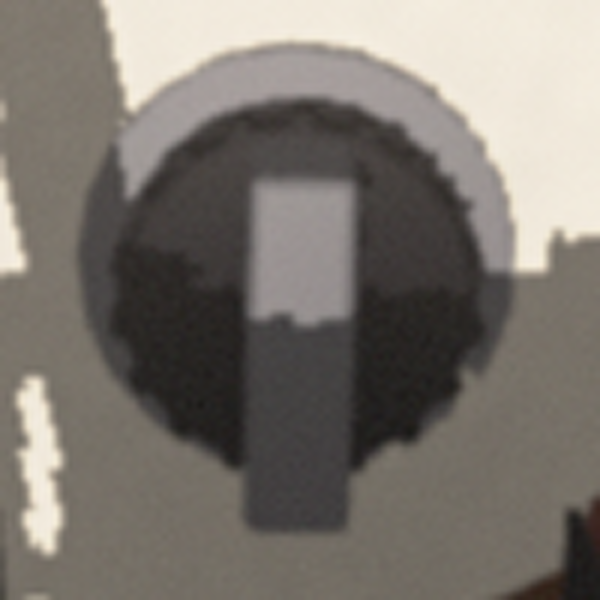

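```bash
python3 - <<'E'
from h import *
import json
c={k:np.array(v) for k,v in json.load(open("w1.json")).items()}
for z in(.1155,.118):
    a,b=plane(c,(280.67,184.67),z),plane(c,(279.6,243.3),z);m=(a+b)/2
    print(z,m,np.linalg.norm(a-b),np.degrees(np.arctan2(*(b-a)[1::-1])))
t=calibration("top")
p=tri([(c,(280.67,184.67)),(t,(240.4,274.3))]);q=tri([(c,(279.6,243.3)),(t,(247.1,243.75))]);print(p,q,(p+q)/2)
E
```

```text
0.1155 [0.531121   0.02115489 0.1155    ] 0.04708854836321996 -12.34239716711082
0.118 [0.53039611 0.0212731  0.118     ] 0.046599245274997675 -12.342397167110832
[0.50793873 0.02427745 0.1143668 ] [0.55419174 0.01450809 0.11442809] [0.53106524 0.01939277 0.11439745]
```

```bash
python3 - <<'E'
from h import *
p=np.array([.5310,.0198,.117]); q=down(np.radians(78))
r.move_straight(p+[0,0,.03],q)
print("hit",r.move_straight(p,None,v=.06,threshold=8))
fingers.move_gripper(.005)
s=get_state();print(s["clock"],s["tool_pos"],s["gripper_width"],s["grip_force"],s["force"].round(1) if hasattr(s["force"],"round") else s["force"],s["moment"],s["joints"])
E
```

```text
hit False
5.1417 [0.53106359 0.01990822 0.11711639] 0.013876297605949996 29.97419446706772 [ 0.3 -0.1  0.5] [ 0.15464603 -0.1351881  -0.06933121] [-2.66939378e-02 -8.01536391e-02  1.63350612e+00  2.33188752e-04
  1.58802113e+00 -1.38811750e+00]
```

Gripped at 13.9 mm with almost no side force. Next: turn clockwise in small steps.

```bash
python3 - <<'E'
from h import *
j=np.array(get_state()["joints"])
for d in range(8,89,8):
    t=j.copy();t[5]+=np.radians(d);r.goto_joints(t)
    s=get_state();print(d,round(s["clock"],2),np.round(s["force"],1),np.round(s["moment"],3),round(s["gripper_width"],4),round(s["joints"][5]-j[5],3))
c=calibration("wrist");im=grab_frame("wrist");cv2.imwrite("pics/w2.png",im[:,:,::-1])
E
```

```text
8 5.4 [ 1.  -0.2 -0.2] [ 0.034 -0.09  -0.039] 0.0134 0.136
16 5.66 [-0.3 -0.7  0.3] [-0.101 -0.081 -0.052] 0.0137 0.273
24 5.92 [-0.9 -1.1  0.4] [-0.197  0.014 -0.026] 0.0141 0.412
32 6.17 [-1.2 -1.7  1. ] [-0.374  0.103  0.026] 0.0137 0.551
40 6.43 [-2.1 -3.   1.6] [-0.484  0.251 -0.105] 0.0138 0.691
48 6.69 [-2.2 -2.5  2.3] [-0.641  0.442 -0.046] 0.0141 0.83
56 6.95 [-2.1 -3.9  1.5] [-0.766  0.564 -0.031] 0.0138 0.969
64 7.21 [-4.8 -4.1  2.4] [-0.776  0.653 -0.06 ] 0.0139 1.109
72 7.47 [-4.  -4.7  1.7] [-0.761  0.7   -0.066] 0.0138 1.248
80 7.72 [-3.9 -4.2  3.1] [-0.808  0.801 -0.085] 0.0136 1.388
88 7.98 [-4.6 -4.2  3.4] [-0.761  0.845 -0.044] 0.0139 1.528
```

View pics/w2.png

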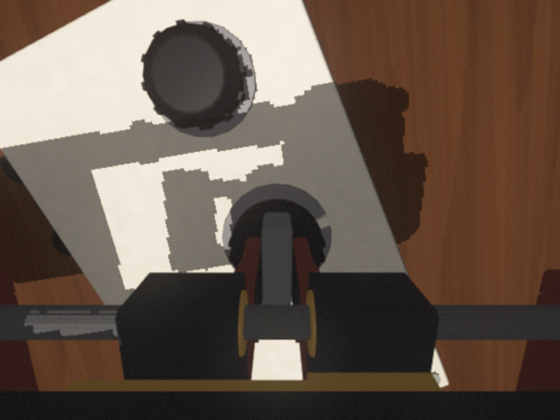

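The wing turned with the jaws and is still vertical between them. The pointer and mark sit together near (325,225). I'll turn 15° more for margin, let go, lift, and take a check picture.

```bash
python3 - <<'E'
from h import *
j=np.array(get_state()["joints"])
for d in(8,15):
    t=j.copy();t[5]+=np.radians(d);r.goto_joints(t)
r.wait(.2)
fingers.move_gripper(.04)
p=np.array(get_state()["tool_pos"])
r.move_straight(p+[0,0,.12],v=.12)
q=np.array([p[0]-.1,p[1]-.2,.27])
r.move_pose(q,get_state()["tcp_rot"])
im=grab_frame("top");print(get_state()["clock"],get_state()["force"])
cv2.imwrite("pics/top2.png",cv2.resize(im[195:325,140:345],None,fx=3.8,fy=3.8,interpolation=cv2.INTER_CUBIC)[:,:,::-1])
E
```

```text
11.4417 [ 0.23709541  0.4656158  -0.10332821]
```

View pics/top2.png

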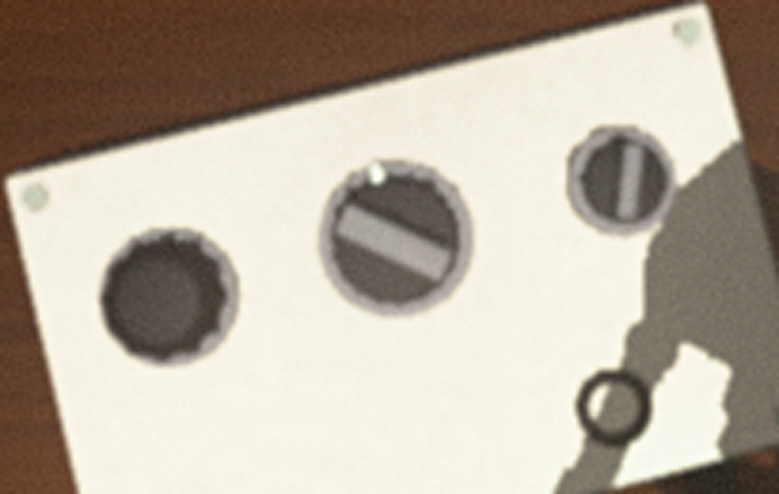

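The wing has turned about 103° (its bar now runs from (340,220) to (448,265)). The pointer and mark are together as one white spot at (377,172), and the small cap at (625,180) looks unchanged.

```bash
python3 -c "
from rig import *
print(close_job())"
```

```text
the job is handed in; nothing more can be done
None
```

I turned the large cap about 103° clockwise, until its pointer stood at the home mark and the ratchet should have slipped at least one click. I then let go and handed the job in with the small cap looking unmoved; no verdict came back, and I couldn't read the click joint directly.

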